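# Lay the drill case down and snap it shut

## Robot

A 6-joint arm with a two-finger parallel gripper is mounted at the origin on the work surface. World frame = base frame: x ahead of the robot, y to its left, z up, the work surface at z = 0. Lengths are in m, angles in degrees, forces in N, time in s.
With the tool pointing down it reaches from about 0.4 to 0.825 m from the base axis. Payload 7 kg.
Tool frame: the origin (TCP) lies on the front face of the gripper's body, between the roots of the fingers; the fingertips stand 66 mm ahead of it and the grasp point (between the pads) lies 47 mm ahead of it; z points along the fingers, y is the line along which they close (so a half turn about z gives the same grasp; the last joint's range is limited). The gripper opens to 88 mm and grips with 3 to 60 N. Pads are 19 mm wide; open, the fingers measure 130 mm over their backs; the gripper's body (78 mm by 193 mm) begins 47 mm behind the grasp point.
Start: joints at [-57.061, 20.546, 0.682, 0, -70.136, -16.507], TCP at [0.191, -0.647, 0.292] pointing down, gripper open.
Joint ranges: [-176.03, 176.03], [-82.01, 121.73], [-58.28, 71.71], [-173.87, 95.51], [-174.79, -0.11], [-173.66, 173.66]. Speed limits (degrees/s): [136.94, 136.94, 172.46, 180, 180, 180].

## Interface

Orientations are given as [roll, pitch, yaw] about the fixed x, y, z axes, in that order (R = Rz(yaw) Ry(pitch) Rx(roll)).
In Python, from plant import ctrl gives the robot as it stands.
- The arm moves only by the tool send_rows, never from a script. Its argument "deltas" is a list of rows, each a list of 2 entries, a list of its own where there are three numbers: the shift along the tool's x, y, z each as a share of 800 mm, from -1 to 1, then the turn about the tool's z as a share of 90 degrees, from -1 to 1. A call has exactly 5 rows; each row is the pose to reach, as a shift and turn from the pose commanded when the call began, along the tool's axes at that moment; what a row does not reach only later rows make up. A row lasts 1/12 s, in which the tool goes at most 41.7 mm and 7.16 degrees, less where a joint would pass 70% of its speed; a pose out of reach is approached as far as the arm can. A call with a number of a shift or a turn outside -1 to 1 is refused whole. A call with a gripper value outside its range is refused whole. "gripper" is the opening, from 0 (shut) to 1 (fully open), set as the call begins (left out, the last holds). The fingers move at their own pace and stop on an object; the grip force is fixed at half the most. Time passes only in rows, so rows that repeat a pose let the fingers close, or fill a call up. It gives the time, the measured TCP pose, the force, the opening and the grip force at its end, in the units of the state.
- ctrl.get_obs(): the state, without advancing time (a new reading comes with each control period).
- ctrl.snapshot(name): name is "side" or "top"; returns a dict with "color" (420x560x3 uint8, red, green, blue), "vertical_fov" (degrees; the focal length in pixels is half the picture's height over the tangent of half this angle, whatever the lens; pixels are square), "cx", "cy" (the principal point, pixels), "k1" (the pictures are not rectified: a ray, as slopes to the right and down, at radius r is drawn at 1 + k1 r^2 times it, then the intrinsics apply), "rvec" (rotation vector, rad) and "tvec" (3), from world to camera coordinates, as OpenCV has them. Camera axes: x right, y down, z forward; pixel columns grow to the right and rows downward; lengths in m; the calibration is good to about 2 mm. A picture is of the moment at which its call begins. There is no depth.
- ctrl.close_job(): hands the job in; it is judged then, once.
Trained networks look in a picture, given as the dict that the camera call returned (one of the last four; its "shot" number tells which), for a name from the list of things; names that differ only in an ending like _2 or _b are one class to them, and where a whole thing is asked for, a point or a joint stands for the part that bears it (a point fixed in the world has none). Each returns a list of dicts, best first, with "conf" (0 to 1); they miss things now and then, are a little off and sometimes report something else, mostly with a low value. They report only what shows in the picture. A call takes as long as a camera call. They do not tell look-alikes from the thing itself.
- ctrl.boxes_of(picture, thing): "xy" ([column, row] as shares, 0 to 1, of the picture: columns of its width, rows of its height, amid what is visible of it).
- ctrl.cut_out(picture, thing): "pixels" (420x560 bool, what is visible of it) and "xy" ([column, row] as shares, 0 to 1, of the picture: columns of its width, rows of its height, amid what is visible of it).
The state is a dict: "clock": time; "joint_pos": joint angles; "qvel": joint speeds; "tau": joint torques, N m; "tool_pos": TCP position; "orientation": TCP orientation; "force": force on the tool from outside, world axes, zero at the start; "moment": the same for the moment, N m; "opening": finger opening in m; "gripper_force": force on a finger pad.
Only numpy, scipy, OpenCV 4.12 (cv2) and the standard library are available. Lean on these libraries where they do the work, as an engineer would, in place of code of your own. Each camera call takes 0.05 s, during which the arm holds its last target. There are 200 camera calls.

## Task

The drill case stands on edge with both red latches sticking out. Push it over with the fingertips so that it lies flat on the bench with its latch side up, then push both latches over and press them down flat on the lid, shut. Do not grip or lift anything, press gently, and leave everything else on the bench where it stands.

Things in the scene. Friction and masses are not known exactly. Their poses are not given: they have to be found in the camera images.
- case: drill-bit case, 45 thick x 200 wide x 130 tall plus 23 of red handle on its top edge, 0.5-1 kg, never opens; starts standing on its narrow spine edge. Origin: centre of that edge. Axes: z from spine to handle edge, y along the width, -x out of the grey lid face (yellow sticker, red latches), +x out of the black back. Pushed 100 mm up, it tips on its edge without sliding.
- case_lid_centre (a point): centre of the grey lid face; in the case's frame (-22.5, 0, 65) mm. When the case lies on its back the lid face is 45 mm above the bench
- case_back_centre (a point): centre of the black back face; in the case's frame (22.5, 0, 65) mm. Pushed from the lid side, the case falls on its back by itself once tilted about 20 degrees
- latch_left (a joint): red latch on the lid: flap 34 wide x 38 long x 6 thick, hinge line parallel to the case width. rad: 0 = shut, flat on the lid, pointing to the handle edge, outer face 8 mm proud; 1.57 = standing square off the lid; more = leaning to the spine (stop 1.9). Starts 1.3-1.8. Stiff (1-2 N at its middle), stays where left; to shut, push towards the handle edge and down.
- latch_left_hinge (a point): middle of this latch's hinge line, 5 mm out from the lid face; in the case's frame (-27.5, 65, 80) mm
- latch_left_tip (a point): middle of the free edge of this latch's flap, 38 mm from the hinge line
- latch_right (a joint): red latch on the lid: flap 34 wide x 38 long x 6 thick, hinge line parallel to the case width. rad: 0 = shut, flat on the lid, pointing to the handle edge, outer face 8 mm proud; 1.57 = standing square off the lid; more = leaning to the spine (stop 1.9). Starts 1.3-1.8. Stiff (1-2 N at its middle), stays where left; to shut, push towards the handle edge and down.
- latch_right_hinge (a point): middle of this latch's hinge line, 5 mm out from the lid face; in the case's frame (-27.5, -65, 80) mm
- latch_right_tip (a point): middle of the free edge of this latch's flap, 38 mm from the hinge line
- spindle: bystander, loose: turned light-wood spindle standing up, 48 dia x 105 tall mm; origin at the centre of its underside. Leave alone.
- wax_tin: bystander, loose: round steel wax tin with yellow band, 64 dia x 45 tall mm; origin at the centre of its underside. Leave alone.
- bowl: bystander, loose: turned brown wooden bowl, 130 dia x 55 tall mm; origin at the centre of its underside. Leave alone.
- goblet: bystander, loose: turned light-wood goblet, not yet hollowed, 54 dia x 100 tall mm; origin at the centre of its underside. Leave alone.
- glue: bystander, loose: white glue bottle with blue label and red cap, 52 dia x 150 tall mm; origin at the centre of its underside. Leave alone.
- sanding_block: bystander, loose: cork sanding block with red underside, 102 x 67 x 30 tall mm; origin at the centre of its underside. Leave alone.
- chuck_key: bystander, loose: T-shaped steel chuck key lying flat, 85 x 80 x 12 mm; origin at the centre of its underside. Leave alone.
Mind the look-alikes: they are no part of the job. Of the things like the case, leave any that is blue or pink; of the rest the larger one is meant.

How it is judged:
By the outcome, as a careful person would: the job done as asked, in the order asked, and still so for the second after the job is handed in, with the robot touching nothing.
It also fails if it takes over 61 s, if anything falls off the work surface, if the arm or the gripper's body presses on something with over 40 N, if the wrist force passes 120 N, or if a joint passes its speed limit or range.

## Working session

There is one attempt and no reset: what is moved stays moved. The work goes in short steps, Python scripts to look and compute and a tool call to move; the robot and the scene stay as the last step left them, time stands still between calls to the robot, and variables do not carry over. Pictures are saved under pics/ and viewed, at most 10 in all, crops included, and the job is handed in when it is done.

Besides the shell and the picture viewer there is one more tool, called as name(argument=value, ...) on one line, values as JSON. send_rows: Moves the arm, as the interface text tells. Shift numbers are shares of 800 mm and turn numbers shares of 90 degrees, none past 1 either way. Its arguments: {"type":"object","properties":{"deltas":{"type":"array","items":{"type":"array"}},"gripper":{"type":"number"}},"required":["deltas"]}

```bash
mkdir -p pics; cat > h.py <<'E'
import numpy as np, cv2
from plant import ctrl
def K(s):
    f=210/np.tan(np.radians(s["vertical_fov"])/2); return f
def proj(s,P):
    R=cv2.Rodrigues(np.array(s["rvec"],float))[0]; c=(R@np.atleast_2d(P).T).T+np.array(s["tvec"]).ravel()
    u=c[:,:2]/c[:,2:]; r2=(u**2).sum(1,keepdims=True); return u*(1+s["k1"]*r2)*K(s)+[s["cx"],s["cy"]]
def ray(s,px):
    d=(np.array(px,float)-[s["cx"],s["cy"]])/K(s); u=d.copy()
    for _ in range(30): u=d/(1+s["k1"]*(u@u))
    R=cv2.Rodrigues(np.array(s["rvec"],float))[0]; t=np.array(s["tvec"]).ravel()
    return -R.T@t, R.T@np.array([u[0],u[1],1])
def atz(s,px,z):
    o,d=ray(s,px); return o+d*(z-o[2])/d[2]
def save(s,n): cv2.imwrite("pics/"+n,s["color"][:,:,::-1])
E
python3 - <<'E'
from h import *
ims=[]
for n in("top","side"):
    s=ctrl.snapshot(n); save(s,n+"0.png"); print(n,ray(s,[280,210])[0])
    for t in["case","latch_left","latch_right","spindle","wax_tin","bowl","goblet","glue","sanding_block","chuck_key"]:
        for r in ctrl.boxes_of(s,t)[:4]:
            px=np.array(r["xy"])*[560,420]; print(t,round(r["conf"],2),px.round(),atz(s,px,0.05).round(3))
E
```

```text
top [0.35091651 0.00167263 1.15768116]
case 0.95 [269. 192.] [0.545 0.039 0.05 ]
case 0.8 [191. 302.] [0.256 0.234 0.05 ]
case 0.78 [377. 232.] [ 0.445 -0.246  0.05 ]
case 0.62 [286. 273.] [ 0.333 -0.01   0.05 ]
latch_left 0.78 [256. 220.] [0.47  0.071 0.05 ]
latch_left 0.53 [370. 206.] [ 0.513 -0.227  0.05 ]
latch_right 0.74 [294. 189.] [ 0.555 -0.026  0.05 ]
latch_right 0.63 [362. 257.] [ 0.378 -0.205  0.05 ]
spindle 0.81 [207. 238.] [0.42  0.199 0.05 ]
wax_tin 0.79 [332. 169.] [ 0.61  -0.126  0.05 ]
bowl 0.65 [147. 138.] [0.688 0.372 0.05 ]
goblet 0.6 [430. 141.] [ 0.691 -0.388  0.05 ]
glue 0.92 [113. 203.] [0.509 0.451 0.05 ]
sanding_block 0.91 [442. 219.] [ 0.482 -0.413  0.05 ]
sanding_block 0.72 [151. 264.] [0.351 0.34  0.05 ]
chuck_key 0.87 [148. 264.] [0.35  0.349 0.05 ]
side [-0.20426306  0.6847336   1.05303652]
case 0.92 [255. 219.] [0.544 0.045 0.05 ]
case 0.79 [279. 309.] [0.265 0.224 0.05 ]
case 0.74 [320. 248.] [ 0.323 -0.003  0.05 ]
case 0.63 [339. 186.] [ 0.453 -0.251  0.05 ]
latch_left 0.64 [265. 322.] [0.264 0.277 0.05 ]
latch_left 0.53 [323. 173.] [ 0.537 -0.268  0.05 ]
latch_right 0.63 [271. 203.] [ 0.557 -0.039  0.05 ]
latch_right 0.44 [352. 196.] [ 0.393 -0.246  0.05 ]
latch_right 0.43 [298. 305.] [0.238 0.181 0.05 ]
latch_right 0.41 [319. 254.] [0.31  0.015 0.05 ]
wax_tin 0.68 [279. 184.] [ 0.605 -0.121  0.05 ]
bowl 0.63 [140. 255.] [0.679 0.372 0.05 ]
bowl 0.33 [216. 336.] [0.321 0.389 0.05 ]
bowl 0.17 [252. 216.] [0.559 0.042 0.05 ]
goblet 0.89 [312. 135.] [ 0.708 -0.407  0.05 ]
glue 0.74 [152. 304.] [0.514 0.443 0.05 ]
sanding_block 0.64 [352. 162.] [ 0.499 -0.382  0.05 ]
chuck_key 0.78 [216. 335.] [0.323 0.386 0.05 ]
chuck_key 0.63 [243. 277.] [0.408 0.22  0.05 ]
```

View pics/top0.png

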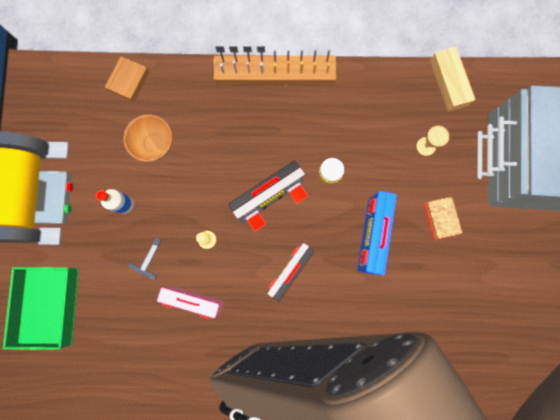

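View pics/side0.png

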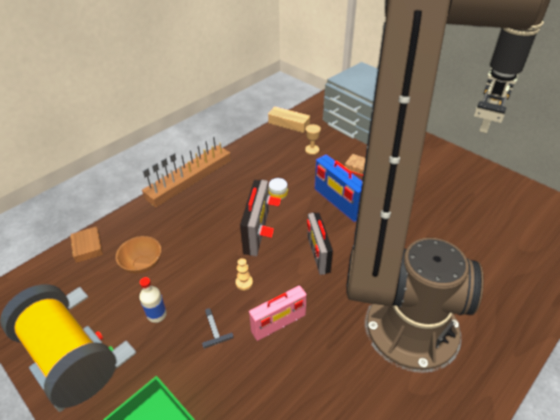

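Like the case: black/grey large at (269,192), black/grey small at (290,272), blue (377,232) and pink (189,302). The larger non-blue, non-pink one at (269,192) is meant. I'll confirm it with a crop and fit its pose.

```bash
cat >> h.py <<'E'
from scipy.optimize import minimize
def sil(s,p):
    x,y,yaw,a,b=p; m=np.zeros((420,560),np.uint8)
    c,q=np.cos(yaw),np.sin(yaw)
    def W(P): P=np.array(P,float)/1000; return np.c_[x+c*P[:,0]-q*P[:,1], y+q*P[:,0]+c*P[:,1], P[:,2]]
    def fill(P): cv2.fillConvexPoly(m,cv2.convexHull((proj(s,W(P))*16).round().astype(np.int32)),1,cv2.LINE_8,4)
    box=lambda X,Y,Z:[(i,j,k) for i in X for j in Y for k in Z]
    fill(box((-22.5,22.5),(-100,100),(0,130))); fill(box((-7,7),(-40,40),(130,153)))
    for Y,t in((65,a),(-65,b)):
        d=np.array([-np.sin(t),0,np.cos(t)]); n=np.array([d[2],0,-d[0]]); h=np.array([-27.5,Y,80])
        fill([h+d*u+n*v+[0,w,0] for u in(0,38) for v in(-3,3) for w in(-17,17)])
    return m.astype(bool)
def fit(vs,p0):
    f=lambda p:-sum((sil(s,p)&m).sum()/(sil(s,p)|m).sum() for s,m in vs)
    best=None
    for k in range(3):
        r=minimize(f,p0,method="Nelder-Mead",options=dict(initial_simplex=np.vstack([p0]+[np.array(p0)+np.eye(5)[i]*[.02,.02,.15,.2,.2][i] for i in range(5)]),maxiter=400,xatol=1e-4,fatol=1e-5)); p0=r.x
    return r
E
python3 - <<'E'
from h import *
vs=[]; ims=[]
for n in("top","side"):
    s=ctrl.snapshot(n); r=ctrl.cut_out(s,"case")
    g=np.array([269,192]) if n=="top" else np.array([255,219])
    r=min(r,key=lambda r:np.linalg.norm(np.array(r["xy"])*[560,420]-g)); m=r["pixels"].copy()
    print(n,r["conf"],m.sum()); vs.append((s,m))
r=fit(vs,[0.53,0.04,np.radians(29),1.5,1.5]); p=r.x
print(-r.fun/2,p[:2],np.degrees(p[2]),p[3:])
for s,m in vs:
    im=s["color"][:,:,::-1].copy(); big=cv2.resize(im,None,fx=4,fy=4,interpolation=cv2.INTER_CUBIC)
    for M,c in((m,(255,0,0)),(sil(s,p),(0,255,0))):
        k,_=cv2.findContours(cv2.resize(M.astype(np.uint8),None,fx=4,fy=4,interpolation=cv2.INTER_NEAREST),0,2); cv2.drawContours(big,k,-1,c,1)
    u,v=np.argwhere(m).mean(0)[::-1].astype(int); ims.append(big[v*4-250:v*4+250,u*4-190:u*4+190])
cv2.imwrite("pics/fit.png",np.hstack(ims))
c,q=np.cos(p[2]),np.sin(p[2])
for n in("top","side"):
  pass
for nm,px,z in(("tin",(332,169),.045),("spindle",(207,238),.105),("bowl",(147,138),.05)):
    w=atz(vs[0][0],px,z)[:2]-p[:2]; print(nm,"in case frame",(w@[c,q]).round(3),(w@[-q,c]).round(3))
o=ctrl.get_obs(); print(o["tool_pos"],o["orientation"],o["opening"],o["clock"],o["force"])
E
```

```text
top 0.95 2211
side 0.93 1697
0.898949862453756 [0.53887708 0.04712485] 35.45429715694682 [1.70322175 1.49345695]
tin in case frame -0.042 -0.185
spindle in case frame -0.017 0.186
bowl in case frame 0.309 0.178
[ 0.19090832 -0.6474138   0.29217383] [-1.79997706e+02  2.06883494e-03 -1.63570358e+02] 0.08786671361590236 1.3 [-0.14730847  0.12027381  0.00344546]
```

View pics/fit.png

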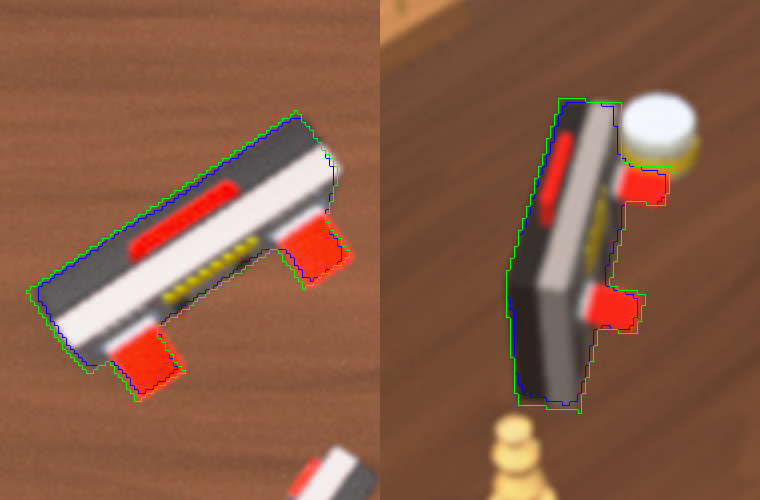

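The crop confirms it: the black/grey larger case with its latches towards the robot, wax tin and spindle off its ends. The pose fit is (0.539, 0.047) with yaw 35°. I'll start the approach with the fingers closed.

```bash
cat > to.py <<'E'
import sys
from h import *
from scipy.spatial.transform import Rotation as Ro
def to(x,y,z,yaw):
    o=ctrl.get_obs(); R=Ro.from_euler("xyz",o["orientation"],degrees=True)
    d=R.inv().apply(np.array([x,y,z])-o["tool_pos"])/.8
    t=-((yaw-o["orientation"][2]+180)%360-180)/90
    print("shift",d.round(4),"turn",round(t,4),"t",round(o["clock"],2),"pos",np.round(o["tool_pos"],4),"yaw",round(o["orientation"][2],1),"F",np.round(o["force"],1))
def case(s,w,z,yaw=35,x0=.539,y0=.047):  # s along case +x, w along case y, from the standing origin, m
    c,q=np.cos(np.radians(yaw)),np.sin(np.radians(yaw)); return x0+c*s-q*w,y0+q*s+c*w,z,yaw-180
if __name__=="__main__": to(*case(*map(float,sys.argv[1:])))
E
python3 to.py -.08 0 .29
```

```text
shift [-0.5681  0.6777  0.0027] turn -0.2063 t 1.3 pos [ 0.1909 -0.6474  0.2922] yaw -163.6 F [-0.1  0.1  0. ]
```

send_rows(deltas=[[[-0.573,0.68,0],0],[[-0.573,0.68,0],0],[[-0.573,0.68,0],0],[[-0.573,0.68,0],0],[[-0.573,0.68,0],0]], gripper=0)

```text
clock: 1.72
tool_pos: [0.2748, -0.455, 0.2921]
orientation: [-180.0, 0.0, -163.6]
force: [2.1, 0.2, 0.1]
opening: 0.0598
gripper_force: 0.0
```

```bash
python3 to.py -.08 0 .29
```

```text
shift [-0.3992  0.4768  0.0026] turn -0.2067 t 1.72 pos [ 0.2748 -0.455   0.2921] yaw -163.6 F [2.1 0.2 0.1]
```

send_rows(deltas=[[[-0.399,0.477,0],0],[[-0.399,0.477,0],0],[[-0.399,0.477,0],0],[[-0.399,0.477,0],0],[[-0.399,0.477,0],0]])

```text
clock: 2.13
tool_pos: [0.3579, -0.2638, 0.2926]
orientation: [-180.0, 0.1, -163.6]
force: [2.1, -0.2, -0.0]
opening: 0.0265
gripper_force: 0.0
```

send_rows(deltas=[[[-0.23,0.275,0],0],[[-0.23,0.275,0],0],[[-0.23,0.275,0],0],[[-0.23,0.275,0],0],[[-0.23,0.275,0],0]])

```text
clock: 2.55
tool_pos: [0.4409, -0.0723, 0.2928]
orientation: [-180.0, 0.1, -163.5]
force: [1.0, -0.6, 0.1]
opening: 0.0006
gripper_force: 0.0
```

```bash
python3 to.py -.08 0 .29
```

```text
shift [-0.0651  0.0765  0.0036] turn -0.2061 t 2.55 pos [ 0.4409 -0.0723  0.2928] yaw -163.5 F [ 1.  -0.6  0.1]
```

send_rows(deltas=[[[-0.065,0.0765,0],-0.07],[[-0.065,0.0765,0],-0.14],[[-0.065,0.0765,0],-0.206],[[-0.065,0.0765,0],-0.206],[[-0.065,0.0765,0],-0.206]])

```text
clock: 2.97
tool_pos: [0.473, -0.0009, 0.292]
orientation: [180.0, -0.0, -145.2]
force: [-0.1, -0.6, -0.7]
opening: 0.0006
gripper_force: 0.0
```

```bash
python3 to.py -.08 0 .171; python3 - <<'E'
from h import *
s=ctrl.snapshot("side"); b=cv2.resize(s["color"][100:310,150:430],(800,600))[:,:,::-1]; cv2.imwrite("pics/pre.png",b)
E
```

```text
shift [-0.002   0.0016  0.1513] turn -0.0017 t 2.97 pos [ 0.473  -0.0009  0.292 ] yaw -145.2 F [-0.1 -0.6 -0.7]
```

View pics/pre.png

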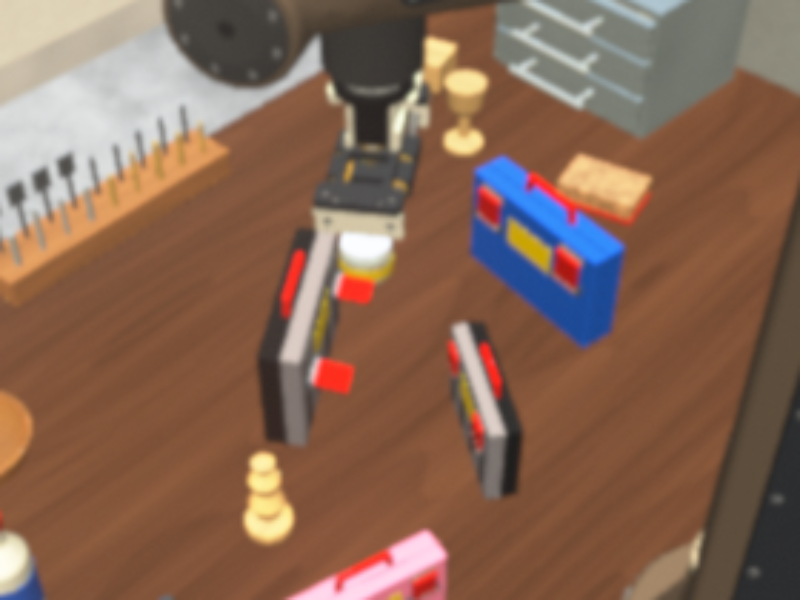

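The closed gripper hangs above and in front of the lid (crop (365,200)). The case still stands between the latch positions (355,290) and (335,375). Next I lower and push.

send_rows(deltas=[[[0,0,0.04],0],[[0,0,0.08],0],[[0,0,0.12],0],[[0,0,0.151],0],[[0,0,0.151],0]])

```text
clock: 3.43
tool_pos: [0.47, -0.0032, 0.1673]
orientation: [179.9, -0.4, -145.4]
force: [-0.9, 0.2, 0.1]
opening: 0.0005
gripper_force: 0.0
```

send_rows(deltas=[[[-0.012,0,0],0],[[-0.024,0,0],0],[[-0.036,0,0],0],[[-0.046,0,0],0],[[-0.054,0,0],0]])

```text
clock: 3.85
tool_pos: [0.5102, 0.0246, 0.1725]
orientation: [-180.0, 0.1, -145.0]
force: [0.8, 0.1, -0.1]
opening: 0.0005
gripper_force: 0.0
```

send_rows(deltas=[[[-0.007,0,0],0],[[-0.014,0,0],0],[[-0.021,0,0],0],[[-0.028,0,0],0],[[-0.035,0,0],0]])

```text
clock: 4.27
tool_pos: [0.5319, 0.0401, 0.1714]
orientation: [-180.0, 0.0, -145.0]
force: [-0.0, -0.7, 1.0]
opening: 0.0004
gripper_force: 0.4
```

```bash
python3 to.py 0.015 0 .171; python3 - <<'E'
from h import *
s=ctrl.snapshot("side"); b=cv2.resize(s["color"][100:310,150:430],(800,600))[:,:,::-1]; cv2.imwrite("pics/push.png",b)
E
```

```text
shift [-0.031   0.0021  0.0005] turn -0.0003 t 4.27 pos [0.5319 0.0401 0.1714] yaw -145.0 F [-0.  -0.7  1. ]
```

View pics/push.png

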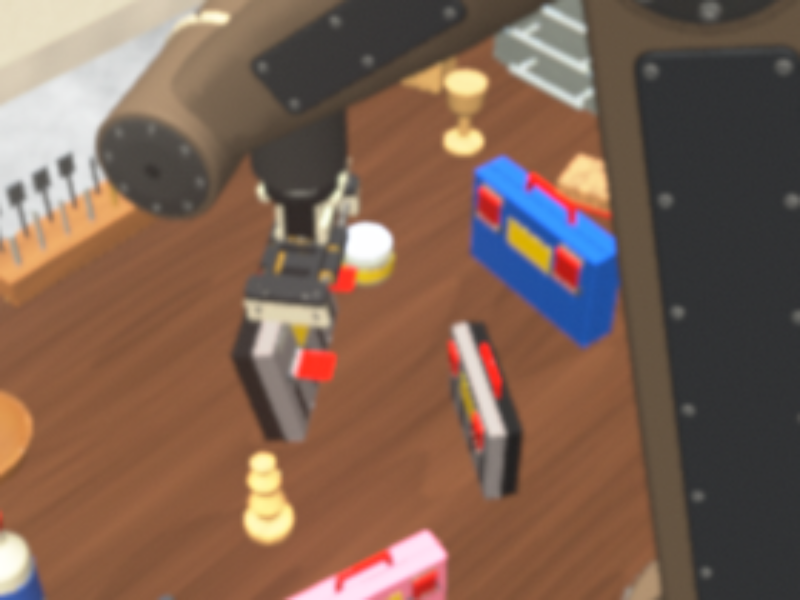

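The case is tilting away (top edge now at (260,335), spine still at (285,435)). I keep pushing, slowly.

send_rows(deltas=[[[-0.007,0,0],0],[[-0.014,0,0],0],[[-0.021,0,0],0],[[-0.028,0,0],0],[[-0.035,0,0],0]])

```text
clock: 4.73
tool_pos: [0.555, 0.0562, 0.1714]
orientation: [-180.0, 0.0, -145.0]
force: [-0.3, -0.6, -0.1]
opening: 0.0004
gripper_force: 0.0
```

send_rows(deltas=[[[-0.003,0,0],0],[[-0.006,0,0],0],[[-0.009,0,0],0],[[-0.01,0,0],0],[[-0.01,0,0],0]])

```text
clock: 5.15
tool_pos: [0.5611, 0.0605, 0.1713]
orientation: [-180.0, -0.0, -145.0]
force: [0.8, -0.3, -0.0]
opening: 0.0005
gripper_force: 0.0
```

send_rows(deltas=[[[0,0,-0.05],0],[[0,0,-0.1],0],[[0.03,0,-0.15],0],[[0.07,0,-0.16],0],[[0.1,0,-0.16],0]])

```text
clock: 5.57
tool_pos: [0.4953, 0.014, 0.3032]
orientation: [-179.9, 0.3, -145.0]
force: [-0.5, 0.2, -0.3]
opening: 0.0003
gripper_force: 0.0
```

send_rows(deltas=[[[0.04,0,0],0],[[0.04,0,0],0],[[0.04,0,0],0],[[0.04,0,0],0],[[0.04,0,0],0]], gripper=1)

```text
clock: 5.98
tool_pos: [0.4698, -0.0035, 0.2994]
orientation: [-180.0, 0.0, -145.0]
force: [-0.3, -0.1, 0.4]
opening: 0.0283
gripper_force: 0.0
```

```bash
python3 to.py 0.06 0 .171; python3 - <<'E'
from h import *
for n in("top","side"):
    s=ctrl.snapshot(n); print(n)
    for t in["case","case_lid_centre","latch_left_hinge","latch_right_hinge","latch_left_tip","latch_right_tip"]:
        for r in ctrl.boxes_of(s,t)[:3]:
            px=np.array(r["xy"])*[560,420]; w=atz(s,px,.045 if "case" in t else .05 if "hinge" in t else .088)
            if np.hypot(w[0]-.6,w[1]-.1)<.2: print(t,round(r["conf"],2),px.round(),w.round(3))
    save(s,n+"3.png")
    if n=="top": a=s["color"][90:300,150:350]
    else: b=s["color"][100:310,120:320]
cv2.imwrite("pics/down.png",cv2.resize(np.hstack([a,b]),(800,420))[:,:,::-1])
E
```

```text
shift [-0.1821  0.0022  0.1605] turn -0.0002 t 5.98 pos [ 0.4698 -0.0035  0.2994] yaw -145.0 F [-0.3 -0.1  0.4]
top
case 0.96 [241. 147.] [0.668 0.119 0.045]
case_lid_centre 0.92 [234. 149.] [0.664 0.136 0.045]
latch_right_hinge 0.34 [236. 150.] [0.658 0.129 0.05 ]
side
case 0.78 [225. 225.] [0.598 0.123 0.045]
latch_left_hinge 0.39 [218. 227.] [0.6   0.146 0.05 ]
latch_right_hinge 0.38 [228. 193.] [0.694 0.025 0.05 ]
latch_left_tip 0.44 [219. 225.] [0.573 0.159 0.088]
latch_right_tip 0.42 [227. 196.] [0.651 0.06  0.088]
```

View pics/down.png

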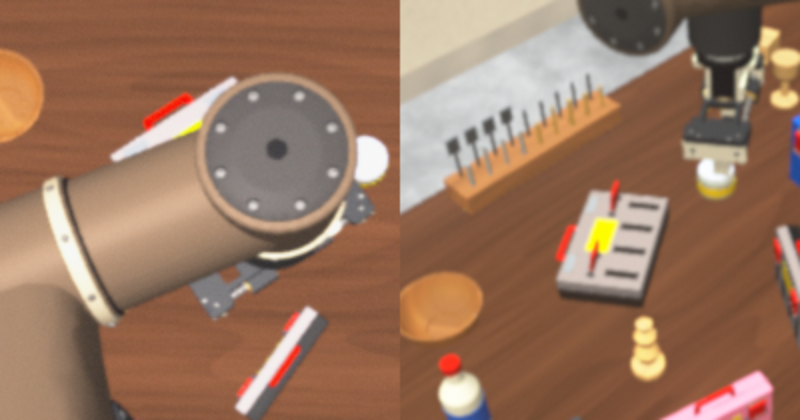

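Flat on its back, latch side up, both latches standing ((613,195) and (595,260) in the side crop), neighbours untouched. I'll check the lid corners against the prediction.

```bash
python3 - <<'E'
from h import *
from to import case
s=ctrl.snapshot("side"); rs=ctrl.cut_out(s,"case")
m=min(rs,key=lambda r:np.linalg.norm(np.array(r["xy"])*[560,420]-[225,225]))["pixels"]
def sl(p):
    M=np.zeros((420,560),np.uint8)
    def fill(S,Wd,Z):
        P=[case(i,j,k,np.degrees(p[2]),p[0],p[1])[:3] for i in S for j in Wd for k in Z]
        cv2.fillConvexPoly(M,cv2.convexHull((proj(s,P)*16).round().astype(np.int32)),1,cv2.LINE_8,4)
    fill((.0225,.1525),(-.1,.1),(0,.045)); fill((.1525,.1755),(-.04,.04),(.015,.03))
    for w in(.065,-.065): fill((.1,.105),(w-.017,w+.017),(.05,.088))
    return M.astype(bool)
p0=np.array([.539,.047,np.radians(35)])
f=lambda p:-(sl(p)&m).sum()/(sl(p)|m).sum()
r=minimize(f,p0,method="Nelder-Mead",options=dict(initial_simplex=np.vstack([p0]+[p0+np.eye(3)[i]*[.015,.015,.1][i] for i in range(3)])))
print(m.sum(),f(p0),r.fun,r.x[:2],np.degrees(r.x[2]))
E
```

```text
2448 -0.8852578068264343 -0.9036189069423929 [0.54561715 0.04490609] 36.62018979888517
```

```bash
sed -i 's/yaw=35,x0=.539,y0=.047/yaw=35.5,x0=.542,y0=.046/' to.py; python3 to.py .06 0 .30
```

```text
shift [-0.1852 -0.0004 -0.0007] turn -0.0059 t 6.78 pos [ 0.4692 -0.0038  0.2994] yaw -145.0 F [-0.8 -0.2 -0.9]
```

send_rows(deltas=[[[-0.04,0,0],-0.006],[[-0.09,0,0],-0.006],[[-0.14,0,0],-0.006],[[-0.185,0,0],-0.006],[[-0.185,0,0],-0.006]])

```text
clock: 7.2
tool_pos: [0.5948, 0.0841, 0.2976]
orientation: [-180.0, -0.0, -144.4]
force: [0.1, 0.3, -0.4]
opening: 0.0877
gripper_force: 0.0
```

send_rows(deltas=[[[0,0,0.04],0],[[0,0,0.09],0],[[0,0,0.14],0],[[0,0,0.18],0],[[0,0,0.18],0]])

```text
clock: 7.62
tool_pos: [0.5868, 0.0797, 0.1486]
orientation: [179.8, -0.6, -144.6]
force: [-1.9, -0.2, -1.0]
opening: 0.0878
gripper_force: 0.0
```

```bash
python3 to.py .13 0 .141
```

```text
shift [-0.0926 -0.0017  0.0086] turn -0.0008 t 7.62 pos [0.5868 0.0797 0.1486] yaw -144.6 F [-1.9 -0.2 -1. ]
```

send_rows(deltas=[[[0,0,0.018],0],[[0,0,0.018],0],[[0,0,0.018],0],[[0,0,0.018],0],[[0,0,0.018],0]])

```text
clock: 8.03
tool_pos: [0.5913, 0.0813, 0.1429]
orientation: [-180.0, 0.1, -144.5]
force: [-0.0, -0.4, 0.8]
opening: 0.0877
gripper_force: 0.0
```

```bash
python3 to.py .125 0 .141
```

```text
shift [-0.0804 -0.0002  0.0025] turn 0.0003 t 8.03 pos [0.5913 0.0813 0.1429] yaw -144.5 F [-0.  -0.4  0.8]
```

send_rows(deltas=[[[-0.01,0,0],0],[[-0.02,0,0],0],[[-0.03,0,0],0],[[-0.04,0,0],0],[[-0.05,0,0],0]])

```text
clock: 8.45
tool_pos: [0.6236, 0.1046, 0.1409]
orientation: [180.0, -0.1, -144.5]
force: [-1.8, -1.3, -0.5]
opening: 0.088
gripper_force: 1.0
```

send_rows(deltas=[[[-0.007,0,0.001],0],[[-0.014,0,0.003],0],[[-0.021,0,0.005],0],[[-0.028,0,0.007],0],[[-0.034,0,0.009],0]])

```text
clock: 8.87
tool_pos: [0.6458, 0.1204, 0.1335]
orientation: [-180.0, 0.0, -144.5]
force: [-0.6, -1.6, 0.4]
opening: 0.0875
gripper_force: 0.7
```

```bash
python3 to.py .13 0 .121; python3 - <<'E'
from h import *
s=ctrl.snapshot("side"); cv2.imwrite("pics/l1.png",cv2.resize(s["color"][150:270,150:310],(800,600))[:,:,::-1])
E
```

```text
shift [-0.0029 -0.0004  0.0156] turn 0.0002 t 8.87 pos [0.6458 0.1204 0.1335] yaw -144.5 F [-0.6 -1.6  0.4]
```

View pics/l1.png

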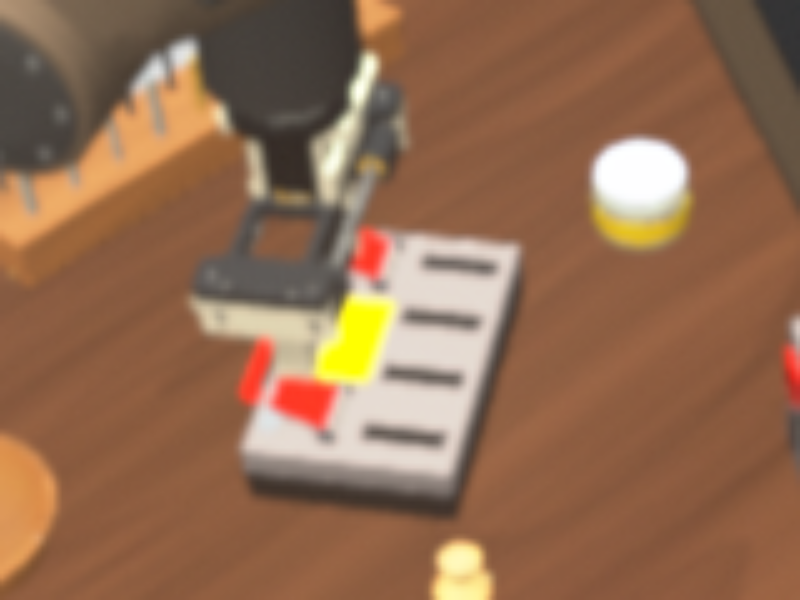

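Both latches now lean to the handle edge ((370,250), (305,400)). Next I press down gently.

send_rows(deltas=[[[-0.003,0,0.003],0],[[-0.003,0,0.006],0],[[-0.003,0,0.009],0],[[-0.003,0,0.011],0],[[-0.003,0,0.013],0]])

```text
clock: 9.33
tool_pos: [0.6475, 0.1216, 0.1235]
orientation: [-180.0, 0.1, -144.5]
force: [1.4, 0.3, 0.8]
opening: 0.0878
gripper_force: 0.8
```

send_rows(deltas=[[[0,0,0.001],0],[[0,0,0.002],0],[[0,0,0.003],0],[[0,0,0.003],0],[[0,0,0.003],0]])

```text
clock: 9.75
tool_pos: [0.6471, 0.1214, 0.1209]
orientation: [180.0, -0.0, -144.5]
force: [-0.2, 0.7, 1.0]
opening: 0.0881
gripper_force: 0.6
```

send_rows(deltas=[[[0,0,0.001],0],[[0,0,0.002],0],[[0,0,0.0025],0],[[0,0,0.0025],0],[[0,0,0.0025],0]])

```text
clock: 10.17
tool_pos: [0.6472, 0.1215, 0.119]
orientation: [-180.0, 0.0, -144.5]
force: [1.4, 0.6, 1.4]
opening: 0.0876
gripper_force: 0.8
```

send_rows(deltas=[[[0,0,0.0005],0],[[0,0,0.001],0],[[0,0,0.0015],0],[[0,0,0.0015],0],[[0,0,0.0015],0]])

```text
clock: 10.58
tool_pos: [0.6472, 0.1215, 0.1188]
orientation: [-180.0, 0.0, -144.5]
force: [-1.6, 0.1, 8.4]
opening: 0.0878
gripper_force: 4.3
```

send_rows(deltas=[[[0,0,0.001],0],[[0,0,0.001],0],[[0,0,0.001],0],[[0,0,0.001],0],[[0,0,0.001],0]])

```text
clock: 11.0
tool_pos: [0.6473, 0.1215, 0.1186]
orientation: [-180.0, 0.0, -144.5]
force: [-3.9, -0.0, 12.3]
opening: 0.0876
gripper_force: 6.6
```

send_rows(deltas=[[[0,0,-0.02],0],[[0,0,-0.06],0],[[0,0,-0.1],0],[[0,0,-0.15],0],[[0,0,-0.2],0]])

```text
clock: 11.42
tool_pos: [0.6461, 0.121, 0.2775]
orientation: [180.0, -0.2, -144.5]
force: [1.7, 0.3, 1.0]
opening: 0.0877
gripper_force: 0.0
```

send_rows(deltas=[[[0.05,0,0],0],[[0.1,0,0],0],[[0.15,0,0],0],[[0.2,0,0],0],[[0.2,0,0],0]])

```text
clock: 11.83
tool_pos: [0.5107, 0.0251, 0.2767]
orientation: [179.9, -0.2, -144.6]
force: [-1.2, 0.5, -0.1]
opening: 0.0876
gripper_force: 0.0
```

```bash
python3 - <<'E'
from h import *
s=ctrl.snapshot("side"); cv2.imwrite("pics/l2.png",cv2.resize(s["color"][150:270,150:310],(800,600),interpolation=cv2.INTER_CUBIC)[:,:,::-1])
E
```

```text
(no output)
```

View pics/l2.png

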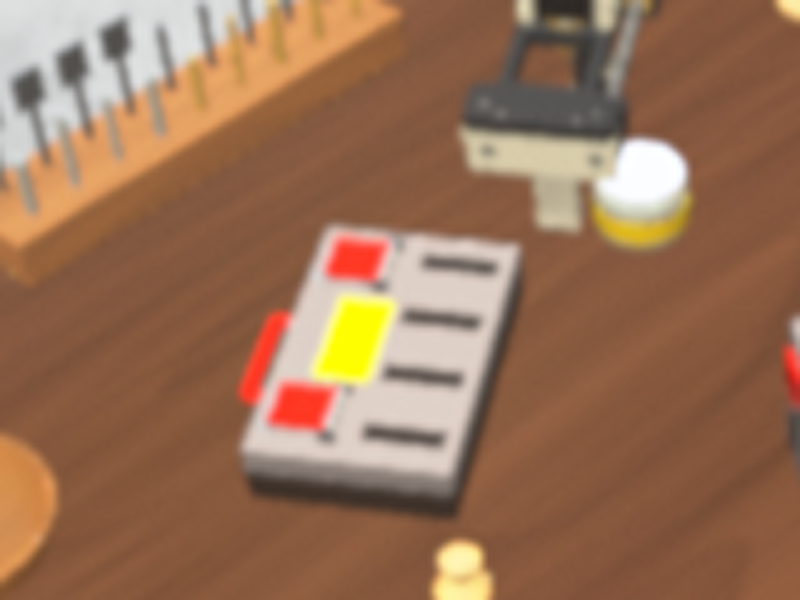

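The picture shows both latches flat on the lid ((355,260), (300,405)), the neighbours unmoved and the robot clear. Handing in.

```bash
python3 -c "
from plant import ctrl
print(ctrl.close_job())"
```

```text
the job is handed in; nothing more can be done
None
```

The drill case lies flat with its latch side up, both latches are pressed shut on the lid, the things around it look unmoved in the last picture, and the job is handed in at about 12 s; no verdict came back.

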